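# Open the arm shear and feed a folded panel to its back gauge

### The arm

A 7-joint arm with a two-finger parallel gripper is mounted at the origin on the work surface. World frame = base frame: x ahead of the robot, y to its left, z up, the work surface at z = 0. Lengths are in m, angles in rad, forces in N, time in s.
With the tool pointing down it reaches from about 0.375 to 0.925 m from the base axis. Payload 3.1 kg.
Tool frame: the origin (TCP) lies on the centre line of the jaws, within the pads' length; the fingertips stand r.nose_length ahead of it and the grasp point (between the pads) lies 2 mm behind it (r.nose_length is the distance from the TCP to the fingertips, in m); z points along the fingers, y is the line along which they close (so a half turn about z gives the same grasp; the last joint's range is limited). The gripper opens to 85 mm and grips with 20 to 120 N. Pads are 22 mm wide; open, the fingers measure 114 mm over their backs; the gripper's body (76 mm by 85 mm) begins 54 mm behind the grasp point. The pads swing forward as they close: fully open they stand 13 mm farther back than shut.
Start: joints at [-0.098, 0.383, 0.044, 1.598, -0.018, 1.161, -0.05], TCP at [0.65, 0, 0.248] pointing down, gripper open.
Joint ranges: [-2.61, 2.61], [-0.41, 2.15], [-1.48, 1.57], [0, 2.5], [-1.57, 4.71], [0.05, 1.97], [-2.85, 2.85]. Speed limits (rad/s): [2.79, 2.79, 3.14, 3.14, 3.14, 3.14, 3.14].

### API

Orientations are given as a unit quaternion [w, x, y, z].
In Python, from station import status, vision, ticket, r gives the robot as it stands.
- The arm moves only by the shell command python3 -m handwheel 'ROWS'. ROWS is JSON, one flat list of numbers, 7 for each row, row after row: the shift along the tool's x, y, z in cm, then the turn, a rotation vector about the tool's x, y, z in degrees, then the closure, from -1 (fully open) to 1 (shut). In form: [x, y, z, ax, ay, az, hand, x, y, z, ax, ay, az, hand, ...]. A call has exactly 5 rows; each row is the pose to reach, as a shift and turn from the pose commanded when the call began, along the tool's axes at that moment; what a row does not reach only later rows make up. A row lasts 1/8 s, in which the tool goes at most 62.5 mm and 10.7 degrees, less where a joint would pass 70% of its speed; a pose out of reach is approached as far as the arm can. A call with a gripper value outside its range is refused whole. The fingers move at their own pace and stop on an object; the grip force is fixed at half the most. Time passes only in rows, so rows that repeat a pose let the fingers close, or fill a call up. It gives the time, the measured TCP pose, the force, the opening and the grip force at its end, in the units of the state.
- status.observe(): the state, without advancing time (a new reading comes with each control period).
- vision.snapshot(name): name is "scene" or "side" or "wrist"; returns a dict with "pixels" (384x512x3 uint8, red, green, blue), "fx", "fy", "cx", "cy" (pixels), "R" (3x3) and "t" (3): a world point X has camera coordinates R X + t. Camera axes: x right, y down, z forward; pixel columns grow to the right and rows downward; lengths in m; the calibration is good to about 2 mm. A picture is of the moment at which its call begins. There is no depth.
- ticket.finish_job(): hands the job in; it is judged then, once.
The state is a dict: "time_s": time; "joint_pos": joint angles; "dq": joint speeds; "joint_torque": joint torques, N m; "ee_pos": TCP position; "eef_rot": TCP orientation; "ft_force": force on the tool from outside, world axes, zero at the start; "ft_torque": the same for the moment, N m; "gripper_width": finger opening in m; "gripper_force": force on a finger pad.
Only numpy, scipy, OpenCV 4.12 (cv2) and the standard library are available. Lean on these libraries where they do the work, as an engineer would, in place of code of your own. Each camera call takes 0.05 s, during which the arm holds its last target. There are 200 camera calls.

### The job

The bench shear is shut. Only pushing with the fingers, gripping nothing, push its counterweighted knife arm up past its balance point so that it stays raised by itself, then push the folded sheet panel forward under it, flat on the shear's bed and never lifted, until its front edge rests squarely against the back gauge. Do not shift the gauge's setting, and leave the other things where they are.

Things in the scene. Friction and masses are not known exactly. Their poses are not given: they have to be found in the camera images.
- shear: Bench arm shear (lever guillotine for sheet), fixed; place and turn vary. Origin on the bench under the middle of its bed; x = feed direction, away from the robot; z up. Dark iron bed, top 80 mm above the bench, x -125 to +130, y -130 to +130 mm; the lower knife is its front edge, x = 130. Side fence: bar 12 mm wide, 14 mm high on the bed, y 106 to 118, x -120 to +90.
- pivot (a point): Pivot of the knife arm: a level axis along the shear's x, at x 145, y 160, z 115 mm in the shear's frame, in a grey bracket (y 125 to 190, up to 140 mm high). Behind it, on a tail cranked up and back, sits the arm's round cast-iron counterweight (88 mm across, 50 mm thick); as the arm rises it swings back and down, to 155 mm beyond the pivot on the +y side.
- knife_arm (a joint): Angle of the knife arm, rad: 0 shut (arm level, blade across the bed's front edge: nothing can pass), growing as the grip rises, end stop 1.20. Balance at about 0.50: let go below 0.40 it falls shut, above 0.60 it swings on by itself to the stop in about 1 s and stays. Lifting at the grip takes about 3 to 4 N at first, less higher up, up to 6 N if quick.
- grip (a point): Middle of the arm's round black grip, 28 mm across, 110 mm long along the arm (the point's y axis points along it to the pivot, 370 mm away). Shut, its axis lies level 115 mm above the bench, 100 mm of free space beneath it, beside the bed at the shear's x 145, y -155 to -265 mm. The arm between pivot and grip is a grey bar 12 mm thick, 30 mm deep, with the blade beneath.
- panel: Folded aluminium sheet panel, about 0.14 kg, loose on the bed: flat leg 110 x 110 mm, 3 mm thick; along its near edge a 3 mm thick upstand, top 30 mm above the bed. Origin under the middle of the flat leg; x towards the front edge (outer face of the upstand x = -55, front edge x = +55), z up. Starts with its front edge 15 to 40 mm short of the knife, up to 5 degrees askew.
- panel_front_left (a point): Left (+y) corner of the panel's front edge, at half the sheet's thickness (55, 55, 1.5 mm in the panel's frame).
- panel_front_right (a point): Right (-y) corner of the panel's front edge (55, -55, 1.5 mm in the panel's frame).
- gauge_face (a point): Middle of the back gauge's near face, at the level of the bed; axes as the shear's. The gauge is an upright aluminium bar, 200 mm long along y, 16 mm thick, 52 to 102 mm above the bench, its face 21 to 39 mm beyond the lower knife, looking back to the bed. It is clamped on two rods and slips only when pushed with more than 80 N.
- marker: Grey marker pen, 124 mm long and 15 mm thick, lying on the bed along the side fence; origin under the middle of its barrel. Bystander.
- tape_measure: Tape measure 68 x 36 x 34 mm on the bench, on the robot's side of the grip. Bystander, origin under its middle.
- cutting_oil: White plastic bottle, 60 mm across and 150 mm tall, on the bench beyond the end of the grip (shear's -y side). Bystander, origin under its middle.
- angle_offcut: Short steel angle, 110 x 28 x 28 mm, on the bench behind the back gauge. Bystander, origin under its middle.
- hammer: Hammer lying on the bench, right of the shear. Bystander.
- spray_can: Spray can, 65 mm across and 190 mm tall, on the bench, left of the shear. Bystander, origin under its middle.
- c_clamp: Small C-clamp, 110 mm long, lying on the bench at the far right. Bystander.
Not all that is in view belongs to the job. Of the things shaped like the panel, the aluminium one is meant.

How it is judged:
By the outcome, as a careful person would: the job done as asked, in the order asked, and still so for the second after the job is handed in, with the robot touching nothing.
It also fails if it takes over 61 s, if anything falls off the work surface, if the arm or the gripper's body presses on something with over 40 N, if the wrist force passes 120 N, or if a joint passes its speed limit or range.

## Working session

There is one attempt and no reset: what is moved stays moved. The work goes in short steps, Python scripts to look and compute and a shell command to move; the robot and the scene stay as the last step left them, time stands still between calls to the robot, and variables do not carry over. Pictures are saved under pics/ and viewed, at most 10 in all, crops included, and the job is handed in when it is done.

```bash
ls; mkdir -p pics; cat > h.py <<'E'
import numpy as np, cv2
from station import status, vision, ticket, r
def snap(n,f):
    s=vision.snapshot(n); cv2.imwrite(f'pics/{f}.png',s['pixels'][:,:,::-1]); np.save(f'pics/{f}.npy',s,allow_pickle=True); return s
def load(f): return np.load(f'pics/{f}.npy',allow_pickle=True).item()
def ray(s,u,v):
    R=np.array(s['R']);t=np.array(s['t']); d=R.T@np.array([(u-s['cx'])/s['fx'],(v-s['cy'])/s['fy'],1]); return -R.T@t,d
def onz(s,u,v,z):
    c,d=ray(s,u,v); return c+d*(z-c[2])/d[2]
def proj(s,X):
    p=np.array(s['R'])@np.array(X)+np.array(s['t']); return np.array([s['fx']*p[0]/p[2]+s['cx'],s['fy']*p[1]/p[2]+s['cy']])
E
python3 - <<'E'
from h import *
a=snap('scene','a');b=snap('side','b');c=snap('wrist','c')
im=np.hstack([a['pixels'],b['pixels']])[:,:,::-1]
cv2.imwrite('pics/a2.png',cv2.resize(a['pixels'][:,:,::-1],(800,600)))
cv2.imwrite('pics/b2.png',cv2.resize(b['pixels'][:,:,::-1],(800,600)))
print(r.nose_length,status.observe())
for s in(a,b,c):print(s['fx'],ray(s,s['cx'],s['cy']))
E
```

```text
pics
0.017 {'time_s': 0.15, 'joint_pos': array([-0.09781374,  0.38364759,  0.04382764,  1.59924354, -0.01787597,
        1.16119246, -0.04988781]), 'dq': array([-1.67622027e-03, -1.61794055e-03,  4.57435190e-05, -3.48704787e-03,
        1.32547999e-03, -1.97776004e-04,  1.33690517e-04]), 'joint_torque': array([ 2.19941270e-03, -4.34053266e+01,  1.02680024e+00, -2.49981201e+01,
        1.06983635e-02,  7.30535554e-03,  3.91670756e-05]), 'ee_pos': array([6.49282865e-01, 1.58856809e-05, 2.47161216e-01]), 'eef_rot': array([-6.97302155e-04,  7.07061638e-01,  7.07151143e-01, -7.84311764e-04]), 'ft_force': array([ 0.0596113 , -0.30857459,  0.06530571]), 'ft_torque': array([-0.03123158, -0.00879464, -0.0018249 ]), 'gripper_force': 0.0, 'gripper_width': 0.0853440052543824}
377.312582237454 (array([ 1.27174338, -0.62132258,  0.84815844]), array([-0.61943079,  0.47714465, -0.62340876]))
474.0250571441802 (array([0.34334327, 0.92844979, 1.25366978]), array([ 0.13377548, -0.6421233 , -0.75483892]))
332.69559123663805 (array([0.64918139, 0.06540442, 0.37388867]), array([-0.00249379, -0.25851513, -0.96600399]))
```

View pics/a2.png

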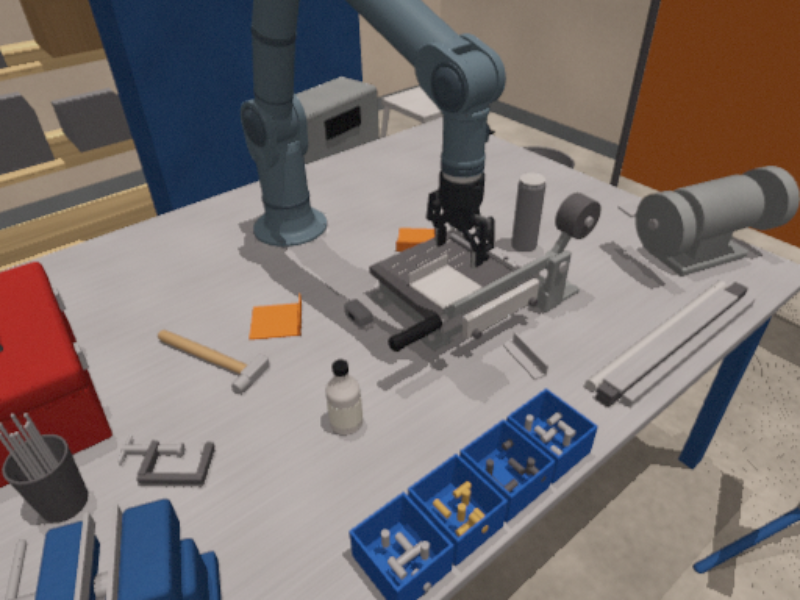

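View pics/b2.png

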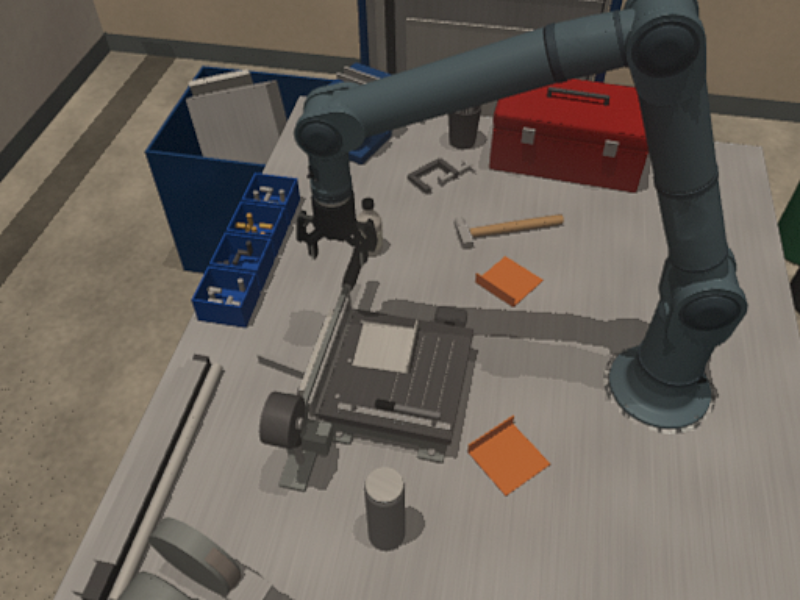

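The scene view shows the shear around (470,290). There are three panel-shaped things: the aluminium one on the bed at side (385,345), and orange ones on the bench at side (508,280) and (508,455). The aluminium one on the bed fits the description. I'll confirm it in an enlarged crop.

```bash
python3 - <<'E'
from h import *
b=load('b')['pixels'][:,:,::-1]
cv2.imwrite('pics/b3.png',cv2.resize(b[165:315,155:355],(800,600),interpolation=cv2.INTER_CUBIC))
E
```

```text
(no output)
```

View pics/b3.png

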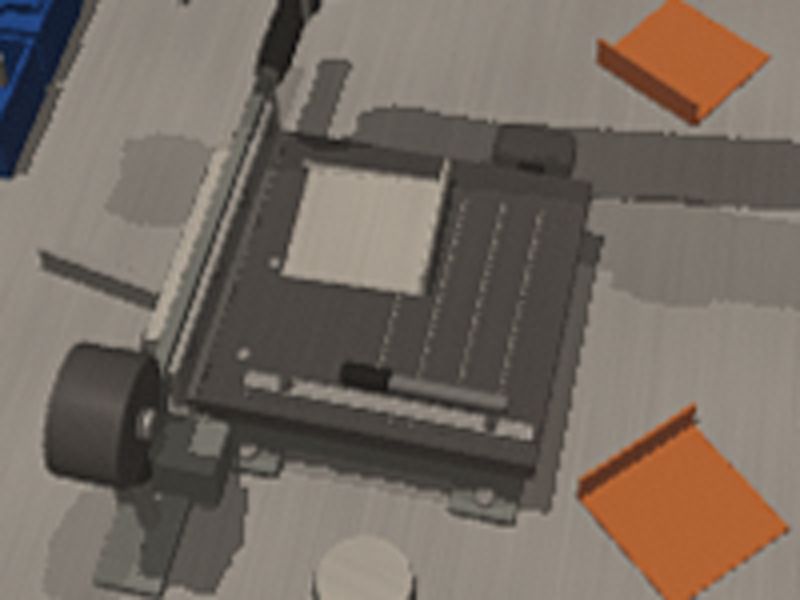

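The crop confirms it: the aluminium panel's flat corners are at crop (305,163), (283,273) and (425,294), with the upstand at x≈440. The bed corners are at (592,183), (533,465) and (283,133).

```bash
python3 - <<'E'
from h import *
s=load('b')
f=lambda x,y,z:onz(s,155+x/4,165+y/4,z)[:2]
P={}
for n,x,y,z in [('pfr',305,163,.083),('pfl',283,273,.083),('pnl',425,294,.083),('pnl_top',430,290,.083),('bed nr',592,183,.08),('bed nl',533,465,.08),('bed fr',283,133,.08),('bed fl',195,402,.08),('fence n',533,430,.094),('fence f',247,378,.094)]:
    P[n]=f(x,y,z);print(n,P[n].round(4))
e=P['bed nr']-P['bed nl'];print(np.degrees(np.arctan2(e[0],-e[1])),np.linalg.norm(e))
e=P['bed fl']-P['bed nl'];print(np.degrees(np.arctan2(e[1],e[0])),np.linalg.norm(e))
e=P['pfr']-P['pfl'];print(np.degrees(np.arctan2(e[0],-e[1])),np.linalg.norm(e))
e=P['pfl']-P['pnl'];print(np.degrees(np.arctan2(e[1],e[0])),np.linalg.norm(e))
# fit shear pose
model={'bed nr':(-.125,-.13),'bed nl':(-.125,.13),'bed fr':(.13,-.13),'bed fl':(.13,.13)}
A=np.array([model[k] for k in model]);B=np.array([P[k] for k in model])
a0,b0=A.mean(0),B.mean(0);U,S,V=np.linalg.svd((A-a0).T@(B-b0));R=(U@V).T
th=np.arctan2(R[1,0],R[0,0]);t=b0-R@a0
print('shear',np.degrees(th),t,'res',((A@R.T+t)-B).round(4).tolist())
for k in('pfr','pfl','pnl','fence n','fence f'):print(k,(R.T@(P[k]-t)).round(4))
for n,q in [('grip',(.145,-.21)),('pivot',(.145,.16)),('gripend',(.145,-.265))]:
    w=R@np.array(q)+t; print(n,w, 'side px',proj(s,[*w,.115]),'scene px800',proj(load('a'),[*w,.115])*800/512)
E
```

```text
pfr [0.6076 0.0145]
pfl [0.5999 0.122 ]
pnl [0.4907 0.1208]
pnl_top [0.4877 0.1165]
bed nr [ 0.3814 -0.0104]
bed nl [0.39   0.2477]
bed fr [ 0.6327 -0.0149]
bed fl [0.6364 0.2427]
fence n [0.3935 0.2282]
fence f [0.6014 0.2245]
-1.895691570968829 0.2582263353133535
-1.144215941875615 0.24647418092720813
4.086663865234024 0.10781902818183207
0.6412708801665071 0.10915877267234736
shear -1.2244096152526982 [0.50761876 0.11632709] res [[-0.0016, -0.0006], [-0.0045, 0.0013], [0.0021, -0.0015], [0.004, 0.0008]]
pfr [ 0.1021 -0.0997]
pfl [0.0921 0.0077]
pnl [-0.017   0.0041]
fence n [-0.1165  0.1094]
fence f [0.0915 0.1101]
grip [ 0.6480983  -0.09672337] side px [226.39474193 171.98502246] scene px800 [416.3221575  331.47070295]
pivot [0.65600459 0.27319215] side px [192.9831664  266.88015388] scene px800 [550.4822888  258.94180866]
gripend [ 0.64692304 -0.15171081] side px [230.51484897 160.28314689] scene px800 [392.69928068 344.24156952]
```

```bash
cat > fk.py <<'E'
import numpy as np
from scipy.optimize import least_squares
from scipy.spatial.transform import Rotation as Ro
DH=[(0,0,.267),(-1,0,0),(1,0,.293),(1,.0525,0),(1,.0775,.3425),(1,0,0),(-1,.076,.097)]
lo=np.array([-2.61,-.41,-1.48,0,-1.57,.05,-2.85]);hi=np.array([2.61,2.15,1.57,2.5,4.71,1.97,2.85])
def fk(q,tool=0.):
    T=np.eye(4)
    for (k,a,d),t in zip(DH,q):
        ca,sa=(1,0) if k==0 else (0,k); c,s=np.cos(t),np.sin(t)
        T=T@np.array([[c,-s,0,a],[s*ca,c*ca,-sa,-sa*d],[s*sa,c*sa,ca,ca*d],[0,0,0,1]])
    T=T.copy();T[:3,3]+=T[:3,2]*tool;return T
def ik(p,R,q0,tool):
    f=lambda q:np.r_[(fk(q,tool)[:3,3]-p)*5,(Ro.from_matrix(fk(q,tool)[:3,:3].T@R)).as_rotvec(),.01*(q-q0)]
    return least_squares(f,np.clip(q0,lo+.01,hi-.01),bounds=(lo,hi))
E
python3 - <<'E'
from fk import *; from h import *
o=status.observe();T=fk(o['joint_pos']);print(T.round(3),o['ee_pos'])
tool=T[2,3]-o['ee_pos'][2]
for p in [(.64,-.1,.09),(.64,-.1,.05),(.64,-.02,.33)]:
  for a in (30,45,60,75):
    a=np.radians(a);z=np.array([np.sin(a),0,-np.cos(a)]);y=np.array([0,1,0]);R=np.c_[np.cross(y,z),y,z]
    s=ik(np.array(p),R,o['joint_pos']+[0,0,0,0,0,0,-1.5],tool);Tq=fk(s.x,tool)
    print(p,np.degrees(a),s.x.round(2),np.linalg.norm(Tq[:3,3]-p).round(4),np.degrees(np.linalg.norm(Ro.from_matrix(Tq[:3,:3].T@R).as_rotvec())).round(2))
b=load('b');
for x,y,z in[(500,125,.034),(575,135,.034),(572,170,.034)]:print('tape',onz(b,155+x/4,165+y/4,z))
print('oil',onz(load('a'),345/1.5625,425/1.5625,0))
E
```

```text
[[ 0.999 -0.001  0.055  0.586]
 [-0.001 -1.    -0.003 -0.036]
 [ 0.055  0.003 -0.998  0.38 ]
 [ 0.     0.     0.     1.   ]] [6.49282865e-01 1.58856809e-05 2.47161216e-01]
(0.64, -0.1, 0.09) 29.999999999999996 [-0.64  0.66  0.46  1.25 -0.66  0.18 -2.85] 0.0 0.02
(0.64, -0.1, 0.09) 45.0 [-0.83  0.77  0.59  1.33 -1.57  0.05 -2.11] 0.0047 3.92
(0.64, -0.1, 0.09) 59.99999999999999 [-1.05  0.95  0.83  1.36 -1.57  0.05 -2.35] 0.0196 16.27
(0.64, -0.1, 0.09) 75.0 [-1.3   1.4   1.13  1.38 -1.57  0.05 -2.85] 0.0303 25.28
(0.64, -0.1, 0.05) 29.999999999999996 [-0.58  0.74  0.38  1.28 -0.76  0.11 -2.76] 0.0 0.02
(0.64, -0.1, 0.05) 45.0 [-0.79  0.86  0.55  1.38 -1.57  0.05 -2.14] 0.0075 6.21
(0.64, -0.1, 0.05) 59.99999999999999 [-1.06  1.09  0.84  1.41 -1.57  0.05 -2.46] 0.0221 18.21
(0.64, -0.1, 0.05) 75.0 [-1.26  1.45  1.08  1.43 -1.57  0.05 -2.85] 0.032 26.79
(0.64, -0.02, 0.33) 29.999999999999996 [-0.97  0.4   1.09  1.43 -0.52  0.75 -2.85] 0.0001 0.03
(0.64, -0.02, 0.33) 45.0 [-0.96  0.23  0.95  1.18 -0.45  0.28 -2.85] 0.0001 0.05
(0.64, -0.02, 0.33) 59.99999999999999 [-1.08  0.33  1.    1.21 -1.57  0.05 -1.86] 0.0007 0.6
(0.64, -0.02, 0.33) 75.0 [-1.13  0.37  1.06  1.24 -1.57  0.05 -1.9 ] 0.0168 13.98
tape [ 0.4667131  -0.09450042  0.034     ]
tape [ 0.40338013 -0.09540501  0.034     ]
tape [ 0.40081549 -0.05769638  0.034     ]
oil [ 0.66066587 -0.27716165  0.        ]
```

```bash
python3 -m handwheel '[-2,-2,0,0,0,-10,1, -4,-4,0,0,0,-20,1, -6,-6,0,0,0,-30,1, -8,-8,0,0,0,-40,1, -10,-9,0,0,0,-50,1]' ; python3 -m handwheel '[0,0,0,0,0,-10,1, 0,0,0,0,0,-20,1, 0,0,0,0,0,-30,1, 0,0,0,0,0,-40,1, 0,0,0,0,0,-40,1]'
```

```text
time_s: 0.78
ee_pos: [0.5585, -0.1007, 0.2478]
eef_rot: [-0.001, 0.339, 0.941, -0.0]
ft_force: [0.8, -0.6, -0.6]
gripper_width: -0.0001
gripper_force: 0.0
time_s: 1.4
ee_pos: [0.5597, -0.1, 0.2479]
eef_rot: [-0.0, 0.001, 1.0, 0.0]
ft_force: [-0.8, -0.1, 0.1]
gripper_width: 0.0
gripper_force: 0.0
```

```bash
python3 -m handwheel '[0,0,1,0,-9,0,1, 0,0,2,0,-18,0,1, 0,0,4,0,-27,0,1, 0,0,6,0,-35,0,1, 0,0,8,0,-35,0,1]'; python3 -c "
from h import *
print(status.observe()['joint_pos'])
c=snap('scene','d')['pixels'][:,:,::-1];cv2.imwrite('pics/d2.png',cv2.resize(c[130:280,170:370],(800,600)))"
```

```text
time_s: 2.02
ee_pos: [0.5552, -0.1001, 0.1647]
eef_rot: [0.298, 0.003, 0.955, 0.001]
ft_force: [0.7, 0.1, -0.7]
gripper_width: -0.0002
gripper_force: 0.0
[ 0.35439653  0.10766749 -0.2092281   2.28924964 -0.41184052  0.1608601
  2.10602221]
```

View pics/d2.png

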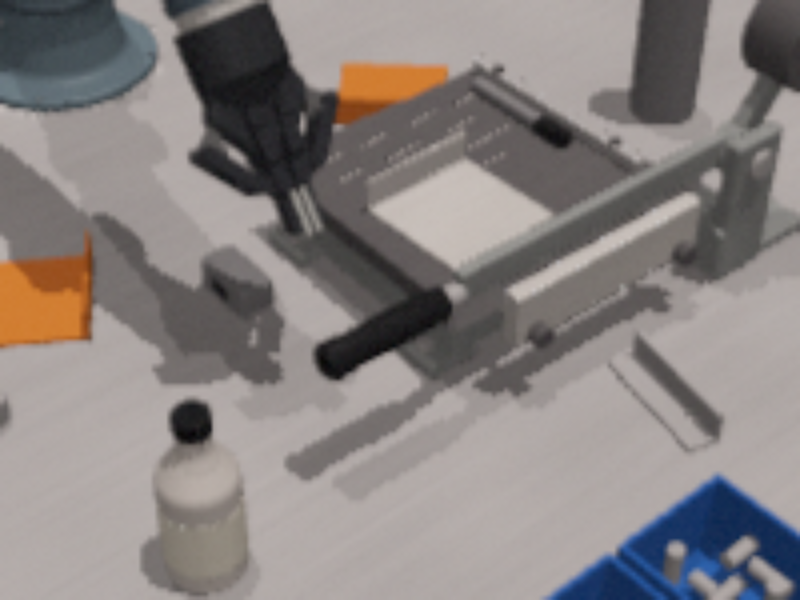

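```bash
python3 -m handwheel '[0.6,0,1.8,0,0,0,1, 1.3,0,3.6,0,0,0,1, 2,0,5.5,0,0,0,1, 2.6,0,7.3,0,0,0,1, 2.6,0,7.3,0,0,0,1]'; python3 -c "
from h import *
print(status.observe()['joint_pos'])"
```

```text
time_s: 2.7
ee_pos: [0.5842, -0.1015, 0.1031]
eef_rot: [0.293, 0.001, 0.956, 0.003]
ft_force: [0.4, -0.3, 0.2]
gripper_width: -0.0004
gripper_force: 0.0
[ 0.28291863  0.28193227 -0.14593519  2.25126192 -1.14510717  0.05534252
  2.8527937 ]
```

```bash
python3 -m handwheel '[-0.5,0,-2,0,3,0,1, -0.5,0,-3,0,6,0,1, -0.5,0,-3,0,10,0,1, -0.5,0,-3,0,10,0,1, -0.5,0,-3,0,10,0,1]'; python3 -c "
from h import *
print(status.observe()['joint_pos'])"
```

```text
time_s: 3.32
ee_pos: [0.5706, -0.1004, 0.1304]
eef_rot: [0.209, -0.001, 0.978, 0.003]
ft_force: [0.1, 0.1, 0.1]
gripper_width: 0.0004
gripper_force: 0.0
[-0.41244118  0.25140476  0.60444755  2.18910595 -0.58751646  0.38091648
  2.22907829]
```

```bash
python3 -m handwheel '[0.2,0,2.2,0,0,0,1, 0.4,0,4.5,0,0,0,1, -0.8,0,5,0,0,0,1, -2,0,5.5,0,0,0,1, -2.4,0,5.7,0,0,0,1]'; python3 -c "
from h import *
print(status.observe()['joint_pos'])"
```

```text
time_s: 3.95
ee_pos: [0.6176, -0.1019, 0.0897]
eef_rot: [0.21, -0.0, 0.978, 0.002]
ft_force: [0.5, 0.6, 0.8]
gripper_width: -0.0003
gripper_force: 0.0
[-0.29093423  0.4019421   0.47685267  2.09852769 -0.75431894  0.34062641
  2.3603606 ]
```

```bash
python3 -m handwheel '[-0.4,0,0.3,0,0,0,1, -0.8,0,0.6,0,0,0,1, -1.2,0,0.8,0,0,0,1, -1.2,0,0.8,0,0,0,1, -1.2,0,0.8,0,0,0,1]'; python3 -c "
from h import *
print(status.observe()['joint_pos'])
c=snap('scene','e')['pixels'][:,:,::-1];cv2.imwrite('pics/e2.png',cv2.resize(c[150:270,200:360],(800,600)))"
```

```text
time_s: 4.58
ee_pos: [0.6295, -0.1013, 0.0858]
eef_rot: [0.208, -0.001, 0.978, 0.002]
ft_force: [-0.3, -0.4, -0.3]
gripper_width: -0.0002
gripper_force: 0.0
[-0.28734632  0.42843849  0.47282033  2.07058354 -0.7602086   0.34917553
  2.35720642]
```

View pics/e2.png

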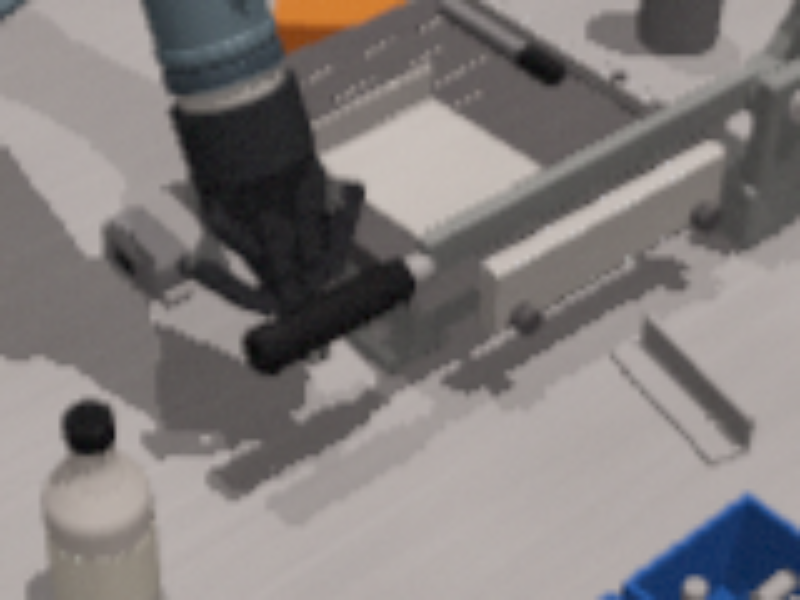

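```bash
python3 -m handwheel '[-1.1,0,-1.7,0,0,0,1, -1.9,0.2,-3.5,0,0,0,1, -2.7,0.5,-5.3,0,0,0,1, -3.6,0.9,-7.2,0,0,0,1, -4.4,1.4,-9.0,0,0,0,1]'; python3 -c "
from h import *
print(status.observe()['joint_pos'])
c=snap('scene','f')['pixels'][:,:,::-1];cv2.imwrite('pics/f2.png',cv2.resize(c[90:270,160:400],(800,600)))"
```

```text
time_s: 5.25
ee_pos: [0.6288, -0.0901, 0.1836]
eef_rot: [0.204, 0.001, 0.979, 0.001]
ft_force: [-3.6, -2.2, -2.2]
gripper_width: 0.0001
gripper_force: 2.1
[-0.53405564  0.28394508  0.72039509  2.03012991 -0.48652536  0.52973817
  2.07418273]
```

View pics/f2.png

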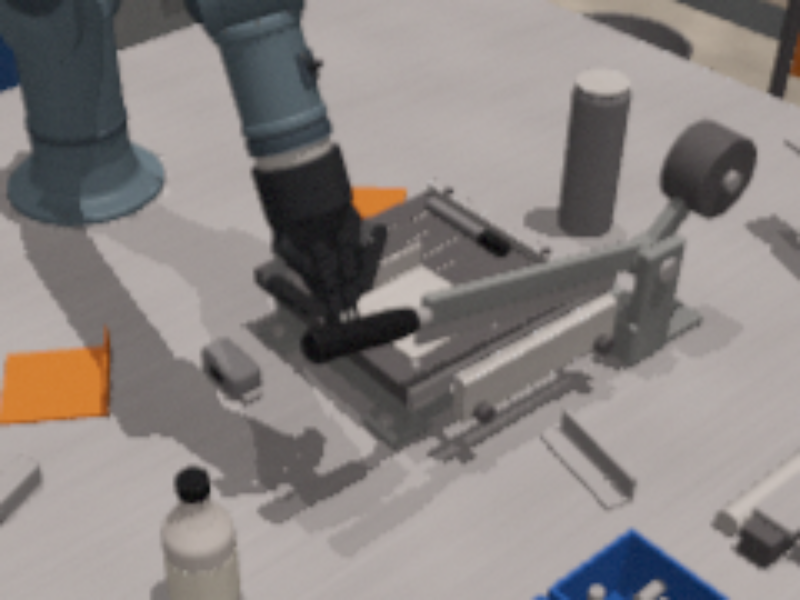

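```bash
python3 -m handwheel '[-0.8,0.6,-1.8,0,0,0,1, -1.6,1.3,-3.6,0,0,0,1, -2.5,2.2,-5.5,0,0,0,1, -3.3,3.2,-7.3,0,0,0,1, -4.1,4.3,-9.1,0,0,0,1]'; python3 -c "
from h import *
print(status.observe()['joint_pos'])"
```

```text
time_s: 5.92
ee_pos: [0.6287, -0.0482, 0.283]
eef_rot: [0.203, 0.001, 0.979, 0.001]
ft_force: [-6.5, -3.1, 0.8]
gripper_width: -0.0006
gripper_force: 3.3
[-0.77024316  0.12362166  0.85068751  1.95273481 -0.18104513  0.70470703
  1.73984995]
```

```bash
python3 -m handwheel '[-0.8,1.3,-1.8,0,0,0,1, -1.6,2.8,-3.6,0,0,0,1, -2.5,4.3,-5.4,0,0,0,1, -2.9,5.0,-6.4,0,0,0,1, -2.9,5.0,-6.4,0,0,0,1]'; python3 -c "
from h import *
print(status.observe()['joint_pos'])
c=snap('scene','g')['pixels'][:,:,::-1];cv2.imwrite('pics/g2.png',cv2.resize(c[60:270,140:420],(800,600)))"
```

```text
time_s: 6.55
ee_pos: [0.6344, 0.0054, 0.3576]
eef_rot: [0.21, -0.001, 0.978, 0.003]
ft_force: [-0.3, 0.5, -0.8]
gripper_width: -0.0001
gripper_force: 0.0
[-8.89166695e-01  3.04356287e-02  8.29278096e-01  1.86097098e+00
 -1.64124647e-03  8.38088636e-01  1.50904355e+00]
```

View pics/g2.png

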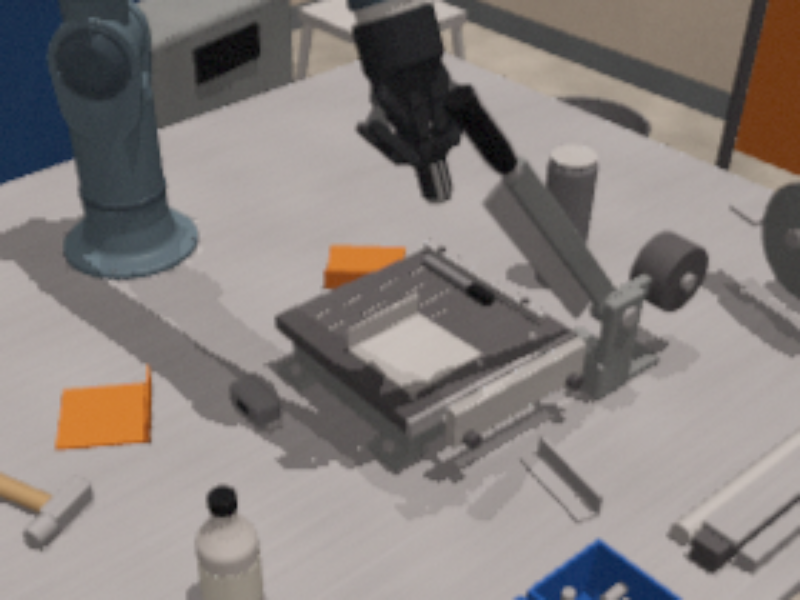

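```bash
python3 -m handwheel '[3.5,0,-1.6,0,0,0,1, 7,0,-3.1,0,5,0,1, 10.5,0.5,-4.7,0,12,0,-1, 14,2,-6.2,0,18,0,-1, 17.3,4,-7.8,0,24,0,-1]'; python3 -m handwheel '[0,1,0,0,0,0,-1, 0,2,0,0,0,0,-1, 0,2,0,0,0,0,-1, 0,2,0,0,0,0,-1, 0,2,0,0,0,0,-1]'; python3 -c "
from h import *
print(status.observe()['joint_pos'])
b=snap('side','i')['pixels'][:,:,::-1];snap('wrist','j')
cv2.imwrite('pics/i2.png',cv2.resize(b[145:315,135:362],(800,600),interpolation=cv2.INTER_CUBIC))"
```

```text
time_s: 7.22
ee_pos: [0.4425, 0.0433, 0.3568]
eef_rot: [-0.001, 0.001, 1.0, 0.002]
ft_force: [0.7, -0.0, 0.3]
gripper_width: 0.0545
gripper_force: 0.0
time_s: 7.85
ee_pos: [0.444, 0.0636, 0.3573]
eef_rot: [0.001, -0.0, 1.0, 0.002]
ft_force: [0.2, -0.3, -0.8]
gripper_width: 0.0853
gripper_force: 0.0
[-0.97995647 -0.16626298  0.67903972  1.93935927  0.104179    1.33115855
  1.23911763]
```

View pics/i2.png

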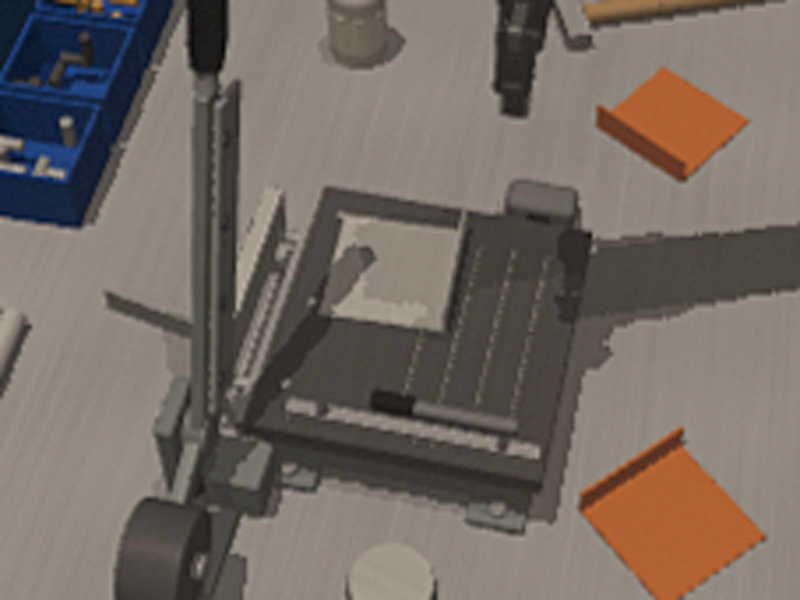

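View pics/j.png

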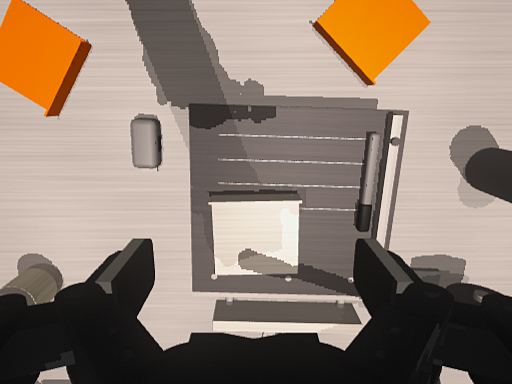

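Knife arm is raised at its stop (side crop: grip at (207,40)). The wrist view shows the panel front edge at (214,275)-(298,273), the upstand at v≈202, the gauge's near-face top edge at v≈322 and the bed's near edge at v≈102.

```bash
python3 - <<'E'
from h import *
s=load('j')
g=s['pixels'].astype(int).sum(2)//3
for u in (225,255,290,350): print(u,[(v,int(g[v,u])) for v in range(265,340,1) if abs(g[v+1,u]-g[v-1,u])>25])
for u in (225,255,290): print(u,[(v,int(g[v,u])) for v in range(95,215) if abs(g[v+1,u]-g[v-1,u])>25])
for n,u,v,z in [('pf r',214,275,.083),('pf l',298,273,.083),('up r',208,203,.11),('up l',302,202,.11),('g r',217,322,.102),('g l',358,322,.102),('bed nr',190,103,.08),('bed nl',378,98,.08),('bed fr',192,292,.08)]:
    print(n,onz(s,u,v,z).round(4))
E
```

```text
225 [(274, 212), (275, 133), (276, 93), (291, 88), (292, 155), (293, 206), (296, 207), (297, 161), (298, 132), (299, 108), (320, 70), (321, 197), (322, 235), (331, 204), (332, 171), (333, 92), (334, 13)]
255 [(271, 129), (272, 213), (274, 191), (275, 90), (292, 85), (293, 180), (294, 217), (297, 197), (300, 154), (301, 83), (321, 81), (322, 206), (331, 213), (337, 178), (338, 96), (339, 12)]
290 [(265, 123), (272, 149), (273, 114), (274, 62), (276, 81), (277, 108), (278, 200), (279, 222), (280, 154), (281, 97), (293, 79), (294, 177), (295, 214), (298, 196), (301, 152), (302, 75), (321, 71), (322, 137), (323, 223), (331, 240), (332, 174), (333, 26)]
350 [(276, 92), (277, 147), (279, 166), (280, 103), (282, 99), (283, 62), (295, 69), (296, 175), (297, 209), (300, 183), (301, 172), (302, 147), (303, 90), (323, 62), (324, 167), (325, 211)]
225 [(98, 102), (104, 66), (120, 37), (121, 75), (133, 86), (134, 191), (135, 166), (136, 84), (158, 121), (160, 140), (161, 90), (182, 117), (184, 110), (190, 74), (194, 59), (195, 80), (201, 94), (202, 202)]
255 [(104, 124), (105, 87), (106, 52), (122, 50), (123, 99), (134, 106), (135, 210), (136, 184), (137, 102), (159, 137), (161, 158), (162, 111), (182, 92), (183, 159), (184, 165), (185, 114), (191, 78), (192, 47), (193, 48), (194, 76), (200, 69), (201, 205), (202, 241)]
290 [(95, 207), (96, 159), (97, 111), (135, 110), (136, 178), (137, 159), (138, 108), (159, 115), (160, 145), (162, 162), (163, 112), (183, 109), (184, 176), (185, 187), (186, 125), (190, 78), (191, 47), (193, 59), (194, 79), (199, 74), (200, 136), (201, 226)]
pf r [0.6056 0.0117 0.083 ]
pf l [0.6028 0.1243 0.083 ]
up r [0.496 0.011 0.11 ]
up l [0.4948 0.1217 0.11  ]
g r [0.6645 0.016  0.102 ]
g l [0.6649 0.204  0.102 ]
bed nr [ 0.3823 -0.01    0.08  ]
bed nl [0.3765 0.2107 0.08  ]
bed fr [ 0.6332 -0.0197  0.08  ]
```

```bash
python3 -m handwheel '[0,0.2,5,0,0,1.1,-0.4, 0,0.2,10,0,0,1.1,-0.4, 0,0.2,15,0,0,1.1,-0.4, 0,0.2,20,0,0,1.1,-0.4, 0,0.2,23,0,0,1.1,-0.4]'; python3 -m handwheel '[0,0,1,0,0,0,-0.4, 0,0,2,0,0,0,-0.4, 0,0,2.3,0,0,0,-0.4, 0,0,2.3,0,0,0,-0.4, 0,0,2.3,0,0,0,-0.4]'; python3 -c "
from h import *
o=status.observe();print(o['joint_pos'],o['eef_rot'])
snap('wrist','k')"
```

```text
time_s: 8.57
ee_pos: [0.4428, 0.0667, 0.1252]
eef_rot: [-0.001, 0.009, 1.0, 0.001]
ft_force: [-0.9, 1.5, 0.2]
gripper_width: 0.0595
gripper_force: 0.0
time_s: 9.2
ee_pos: [0.4448, 0.0675, 0.1051]
eef_rot: [0.001, 0.009, 1.0, 0.002]
ft_force: [0.2, 0.1, 0.1]
gripper_width: 0.0596
gripper_force: 0.0
[-0.89878753  0.25025519  0.72705218  2.2101807  -0.24855004  0.75483746
  1.54830928] [0.00126723 0.00864742 0.99995918 0.00229157]
```

View pics/k.png

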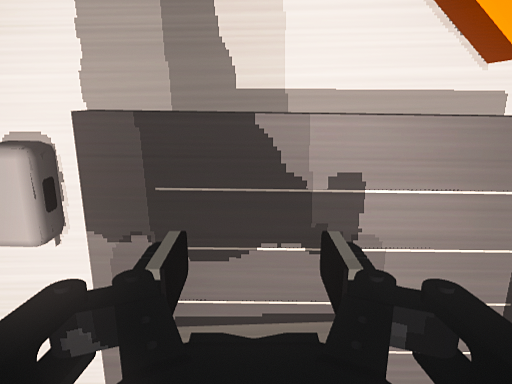

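```bash
python3 -m handwheel '[-1.5,0,0,0,0,0.5,-0.4, -2.5,0,0,0,0,0.5,-0.4, -3.5,0,0,0,0,0.5,-0.4, -4.5,0,0,0,0,0.5,-0.4, -5.5,0,0,0,0,0.5,-0.4]'; python3 -m handwheel '[-0.7,0,0,0,0,0,-0.4, -1.4,0,0,0,0,0,-0.4, -2.1,0,0,0,0,0,-0.4, -2.8,0,0,0,0,0,-0.4, -3.2,0,0,0,0,0,-0.4]';python3 -c "
from h import *
o=status.observe();print(o['joint_pos'],o['eef_rot'])
b=snap('side','l')['pixels'][:,:,::-1];
cv2.imwrite('pics/l2.png',cv2.resize(b[180:280,180:313],(800,600),interpolation=cv2.INTER_CUBIC))"
```

```text
time_s: 9.88
ee_pos: [0.4991, 0.0661, 0.1041]
eef_rot: [-0.0, 0.013, 1.0, 0.002]
ft_force: [-1.6, 0.3, 1.4]
gripper_width: 0.0601
gripper_force: 0.9
time_s: 10.5
ee_pos: [0.5315, 0.0655, 0.1045]
eef_rot: [0.0, 0.013, 1.0, 0.002]
ft_force: [-1.9, 1.4, 1.1]
gripper_width: 0.0598
gripper_force: 0.8
[-0.77262611  0.41995884  0.68025709  2.01312704 -0.36098332  0.82609107
  1.65855166] [4.77127256e-04 1.30016311e-02 9.99913795e-01 1.77005388e-03]
```

View pics/l2.png

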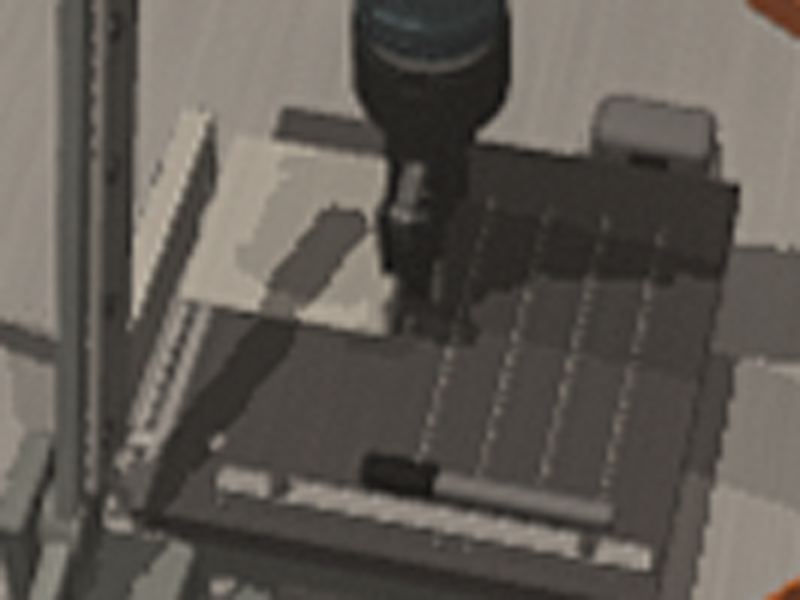

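```bash
python3 -m handwheel '[-0.2,0,0,0,0,0,-0.4, -0.4,0,0,0,0,0,-0.4, -0.6,0,0,0,0,0,-0.4, -0.7,0,0,0,0,0,-0.4, -0.8,0,0,0,0,0,-0.4]'; python3 -m handwheel '[-0.1,0,0,0,0,0,-0.4, -0.1,0,0,0,0,0,-0.4, -0.2,0,0,0,0,0,-0.4, -0.2,0,0,0,0,0,-0.4, -0.2,0,0,0,0,0,-0.4]'
```

```text
time_s: 11.18
ee_pos: [0.539, 0.0652, 0.1045]
eef_rot: [0.0, 0.013, 1.0, 0.002]
ft_force: [-1.2, 0.2, 0.2]
gripper_width: 0.0597
gripper_force: 0.8
time_s: 11.8
ee_pos: [0.5413, 0.0652, 0.1045]
eef_rot: [0.001, 0.013, 1.0, 0.002]
ft_force: [-0.3, -0.4, 0.4]
gripper_width: 0.0597
gripper_force: 0.3
```

```bash
python3 -m handwheel '[-0.1,0,0,0,0,0,-0.4, -0.1,0,0,0,0,0,-0.4, -0.2,0,0,0,0,0,-0.4, -0.2,0,0,0,0,0,-0.4, -0.2,0,0,0,0,0,-0.4]'
```

```text
time_s: 12.42
ee_pos: [0.5422, 0.0651, 0.1043]
eef_rot: [-0.001, 0.013, 1.0, 0.002]
ft_force: [-5.0, 0.8, 2.8]
gripper_width: 0.0597
gripper_force: 2.4
```

```bash
python3 -m handwheel '[-0.1,0,0,0,0,0,-0.4, -0.1,0,0,0,0,0,-0.4, -0.2,0,0,0,0,0,-0.4, -0.2,0,0,0,0,0,-0.4, -0.2,0,0,0,0,0,-0.4]'; python3 -c "
from h import *
o=status.observe();print(o['ft_torque'],o['ft_force'],o['ee_pos'])"
```

```text
time_s: 13.05
ee_pos: [0.5423, 0.0651, 0.1039]
eef_rot: [-0.003, 0.013, 1.0, 0.002]
ft_force: [-8.0, -0.1, 6.1]
gripper_width: 0.0598
gripper_force: 4.1
[ 0.03015183  1.65757618 -0.0701375 ] [-8.00993927 -0.10588148  6.07940659] [0.54226685 0.06509421 0.10389594]
```

```bash
python3 -m handwheel '[0.3,0,0,0,0,0,-0.4, 0.6,0,0,0,0,0,-0.4, 2,0,0,0,0,0,-0.4, 4,0,0,0,0,0,-0.4, 6,0,0,0,0,0,-0.4]'; python3 -m handwheel '[2,0,-4,0,0,0,-0.4, 4,0,-8,0,0,0,-0.4, 5,0,-13,0,0,0,-0.4, 5,0,-18,0,0,0,-0.4, 5,0,-23,0,0,0,-0.4]'; python3 -c "
from h import *
b=snap('side','m')['pixels'][:,:,::-1];w=snap('wrist','n')['pixels'][:,:,::-1]
A=cv2.resize(b[170:290,170:330],(400,300),interpolation=cv2.INTER_CUBIC)
B=cv2.resize(w[170:345,160:400],(800,583),interpolation=cv2.INTER_CUBIC)
cv2.imwrite('pics/n2.png',B)
s=load('n');g=s['pixels'].astype(int).sum(2)//3
for u in range(205,340,15): print(u,[(v,int(g[v,u])) for v in range(255,340) if abs(g[v+1,u]-g[v-1,u])>25])
"
```

```text
time_s: 13.68
ee_pos: [0.4845, 0.0665, 0.1045]
eef_rot: [0.001, 0.013, 1.0, 0.002]
ft_force: [0.8, 0.5, 1.0]
gripper_width: 0.0599
gripper_force: 0.0
time_s: 14.3
ee_pos: [0.4342, 0.0668, 0.3358]
eef_rot: [0.001, 0.013, 1.0, 0.003]
ft_force: [0.3, 0.9, -0.1]
gripper_width: 0.0599
gripper_force: 0.0
205 [(255, 114), (256, 171), (257, 185), (258, 134), (259, 99), (300, 130), (301, 204), (331, 219), (332, 153), (333, 32)]
220 [(255, 122), (256, 210), (318, 227), (319, 176), (320, 134), (321, 107), (329, 82), (330, 198), (332, 189), (333, 34)]
235 [(255, 137), (256, 217), (318, 227), (319, 177), (320, 131), (321, 103), (329, 79), (330, 203), (331, 241), (334, 224), (335, 120), (336, 16)]
250 [(255, 159), (256, 228), (257, 228), (258, 180), (259, 146), (276, 147), (277, 193), (278, 242), (318, 215), (319, 163), (320, 131), (321, 101), (329, 97), (330, 208), (331, 240), (336, 242), (337, 196), (338, 68), (339, 20)]
265 [(255, 159), (256, 225), (262, 221), (263, 164), (281, 151), (282, 201), (283, 239), (317, 243), (318, 203), (319, 144), (320, 127), (321, 99), (329, 99), (330, 215), (335, 250), (336, 180), (337, 13)]
280 [(255, 184), (256, 247), (265, 223), (266, 160), (284, 147), (285, 191), (286, 236), (317, 244), (318, 204), (319, 145), (320, 125), (321, 97), (329, 110), (330, 218), (331, 244), (332, 248), (333, 191), (334, 41)]
295 [(255, 205), (256, 251), (257, 234), (258, 168), (259, 136), (269, 103), (270, 77), (283, 69), (284, 97), (299, 95), (300, 172), (301, 217), (305, 210), (306, 171), (307, 107), (328, 82), (329, 125), (330, 226), (331, 253), (332, 192), (333, 30)]
310 [(270, 87), (287, 68), (288, 99), (299, 98), (300, 172), (301, 216), (305, 195), (306, 156), (307, 105), (328, 79), (329, 130), (330, 231), (331, 253), (332, 191), (333, 28)]
325 [(292, 73), (293, 98), (299, 97), (300, 168), (301, 213), (305, 193), (306, 156), (307, 106), (328, 73), (329, 141), (330, 232)]
```

View pics/n2.png

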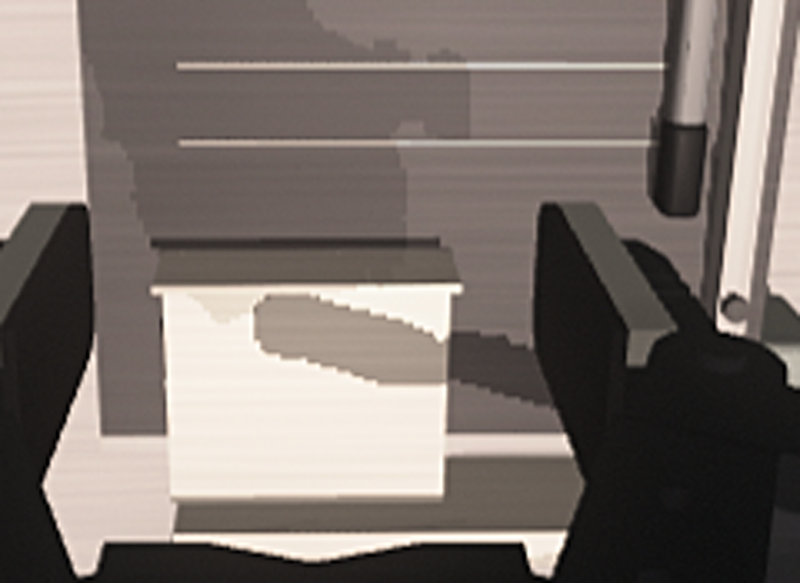

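```bash
python3 -m handwheel '[0,1.5,4,0,0,0,1, 0,1.5,9,0,0,0,1, 0,1.5,14,0,0,0,1, 0,1.5,19,0,0,0,1, 0,1.5,23,0,0,0,1]'; python3 -m handwheel '[-2,0,0,0,0,0,1, -5,0,0,0,0,0,1, -8,0,0,0,0,0,1, -9.5,0,0,0,0,0,1, -10,0,0,0,0,0,1]';  python3 -m handwheel '[-0.2,0,0,0,0,0,1, -0.4,0,0,0,0,0,1, -0.6,0,0,0,0,0,1, -0.8,0,0,0,0,0,1, -0.8,0,0,0,0,0,1]'
```

```text
time_s: 15.02
ee_pos: [0.4342, 0.0824, 0.1022]
eef_rot: [0.0, 0.013, 1.0, 0.001]
ft_force: [0.4, 0.6, 0.0]
gripper_width: 0.0
gripper_force: 0.0
time_s: 15.65
ee_pos: [0.5355, 0.0799, 0.1043]
eef_rot: [0.0, 0.013, 1.0, 0.001]
ft_force: [-0.6, -0.0, 0.7]
gripper_width: 0.0001
gripper_force: 0.0
time_s: 16.27
ee_pos: [0.5427, 0.0803, 0.1043]
eef_rot: [-0.0, 0.013, 1.0, 0.002]
ft_force: [-2.2, 0.8, 1.4]
gripper_width: -0.0
gripper_force: 1.0
```

```bash
python3 -m handwheel '[-0.1,0,0,0,0,0,1, -0.2,0,0,0,0,0,1, -0.3,0,0,0,0,0,1, -0.3,0,0,0,0,0,1, -0.3,0,0,0,0,0,1]'
```

```text
time_s: 16.9
ee_pos: [0.5428, 0.0802, 0.1037]
eef_rot: [-0.004, 0.013, 1.0, 0.002]
ft_force: [-8.0, 1.0, 4.8]
gripper_width: 0.0001
gripper_force: 4.1
```

```bash
python3 -m handwheel '[0.3,0,0,0,0,0,1, 0.7,0,0,0,0,0,1, 3,0,0,0,0,0,1, 6,0,0,0,0,0,1, 9,0,0,0,0,0,1]'; python3 -m handwheel '[2,-1.5,-4,0,0,0,1, 2,-1.5,-9,0,0,0,1, 2,-1.5,-14,0,0,0,1, 2,-1.5,-19,0,0,0,1, 2,-1.5,-23,0,0,0,1]'; python3 -m handwheel '[0,0,0,0,0,0,1, 0,0,0,0,0,0,1, 0,0,0,0,0,0,1, 0,0,0,0,0,0,1, 0,0,0,0,0,0,1]'; python3 -c "
from h import *
s=snap('wrist','o');c=snap('scene','p')
g=s['pixels'].astype(float).sum(2)/3
def edge(u,v0,v1,th):
    for v in range(v0,v1):
        a,b=g[v,u],g[v+1,u]
        if (a-th)*(b-th)<0: return v+(th-a)/(b-a)
for n,v0,v1,z,us in (('front',308,328,.083,range(218,292,8)),('gauge',323,336,.102,range(218,292,8)),('gauge2',323,336,.102,range(296,330,8))):
    P=[onz(s,u,e,z) for u in us if (e:=edge(u,v0,v1,160))]
    P=np.array(P);k=np.polyfit(P[:,1],P[:,0],1);print(n,len(P),'x at .066',np.polyval(k,.066).round(4),'slope deg',np.degrees(k[0]).round(2))
cv2.imwrite('pics/p2.png',cv2.resize(c['pixels'][:,:,::-1],(800,600)))
"
```

```text
time_s: 17.52
ee_pos: [0.4571, 0.0821, 0.1049]
eef_rot: [0.002, 0.013, 1.0, 0.002]
ft_force: [0.4, 0.3, 0.1]
gripper_width: -0.0001
gripper_force: 0.0
time_s: 18.15
ee_pos: [0.4371, 0.0668, 0.3371]
eef_rot: [0.003, 0.014, 1.0, 0.004]
ft_force: [-0.4, 0.3, -0.1]
gripper_width: -0.0004
gripper_force: 0.0
time_s: 18.77
ee_pos: [0.4356, 0.067, 0.3337]
eef_rot: [-0.0, 0.013, 1.0, 0.001]
ft_force: [0.4, -0.5, 0.3]
gripper_width: -0.0002
gripper_force: 0.0
front 2 x at .066 0.6439 slope deg 3.6
gauge 2 x at .066 0.648 slope deg 2.31Traceback (most recent call last):
  File "<string>", line 11, in <module>
    P=np.array(P);k=np.polyfit(P[:,1],P[:,0],1);print(n,len(P),'x at .066',np.polyval(k,.066).round(4),'slope deg',np.degrees(k[0]).round(2))
                               ~^^^^^
IndexError: too many indices for array: array is 1-dimensional, but 2 were indexed
```

I've already viewed more than the ten allowed pictures, so the remaining checks use numbers only.

```bash
python3 -m handwheel '[0,0,0,0,0,0,-0.4, 0,0,0,0,0,0,-0.4, 0,0,0,0,0,0,-0.4, 0,0,0,0,0,0,-0.4, 0,0,0,0,0,0,-0.4]'; python3 -c "
from h import *
def edge(g,u,v0,v1,th):
    for v in range(v0,v1):
        a,b=g[v,u],g[v+1,u]
        if (a-th)*(b-th)<0: return v+(th-a)/(b-a)
for f,s in (('before',load('n')),('after',snap('wrist','q'))):
  g=s['pixels'].astype(float).sum(2)/3
  for n,v0,v1,z,us in (('upstand',250,262,.11,range(212,292,6)),('front',308,326,.083,range(218,286,6)),('gauge',325,334,.102,range(222,286,6)),('gauge2',325,334,.102,range(290,330,6)),('knife',294,304,.08,range(296,330,6))):
    P=np.array([onz(s,u,e,z) for u in us if (e:=edge(g,u,v0,v1,160))])
    if len(P)<3: print(n,'few');continue
    k=np.polyfit(P[:,1],P[:,0],1);print(f,n,len(P),'x at .066',np.polyval(k,.066).round(4),'slope deg',np.degrees(k[0]).round(2))
# side view: change of arm/gauge/bystanders between shots
snap('scene','p');a,b=[load(x)['pixels'].astype(int) for x in ('i','l')]
"
```

```text
time_s: 19.5
ee_pos: [0.4359, 0.0671, 0.3344]
eef_rot: [0.0, 0.013, 1.0, 0.002]
ft_force: [-0.8, -0.4, -0.3]
gripper_width: 0.0599
gripper_force: 0.0
before upstand 14 x at .066 0.5535 slope deg 1.23
before front 12 x at .066 0.6624 slope deg 1.31
before gauge 11 x at .066 0.6641 slope deg 1.9
before gauge2 7 x at .066 0.6641 slope deg 1.77
before knife 6 x at .066 0.6346 slope deg 2.13
upstand few
front few
after gauge 11 x at .066 0.6476 slope deg 1.85
gauge2 few
knife few
```

```bash
python3 -c "
from h import *
for f in 'nq':
  s=load(f);g=s['pixels'].astype(int).sum(2)//3;c,d=ray(s,s['cx'],s['cy']);print(c,d)
  for u in (220,250,280,310): print(u,[(v,int(g[v,u])) for v in range(235,345) if abs(g[v+1,u]-g[v-1,u])>30])
"
```

```text
[0.37130098 0.0681705  0.46883713] [ 0.27035008  0.00406252 -0.96275351]
220 [(241, 80), (242, 55), (244, 58), (245, 83), (255, 122), (256, 210), (318, 227), (319, 176), (320, 134), (321, 107), (329, 82), (330, 198), (332, 189), (333, 34)]
250 [(241, 73), (244, 64), (254, 81), (255, 159), (256, 228), (257, 228), (258, 180), (276, 147), (277, 193), (278, 242), (318, 215), (319, 163), (320, 131), (321, 101), (329, 97), (330, 208), (336, 242), (337, 196), (338, 68), (339, 20)]
280 [(241, 75), (244, 67), (254, 77), (255, 184), (256, 247), (265, 223), (266, 160), (284, 147), (285, 191), (286, 236), (317, 244), (318, 204), (319, 145), (320, 125), (321, 97), (329, 110), (330, 218), (332, 248), (333, 191), (334, 41)]
310 [(270, 87), (287, 68), (288, 99), (299, 98), (300, 172), (301, 216), (305, 195), (306, 156), (307, 105), (328, 79), (329, 130), (330, 231), (331, 253), (332, 191), (333, 28)]
[0.37027399 0.06853012 0.4612221 ] [ 0.25908944 -0.0035466  -0.96584682]
220 [(248, 73), (251, 61), (252, 85), (262, 75), (263, 197), (326, 243), (327, 202), (328, 138), (329, 113), (332, 72), (333, 37)]
250 [(248, 75), (251, 64), (262, 75), (263, 206), (265, 209), (266, 158), (284, 143), (285, 230), (326, 242), (327, 201), (328, 150), (329, 123), (337, 80), (338, 41)]
280 [(248, 75), (251, 56), (252, 84), (262, 71), (263, 232), (273, 214), (274, 149), (292, 144), (293, 225), (326, 244), (327, 204), (328, 149), (329, 121), (333, 73), (334, 36)]
310 [(278, 89), (296, 94), (307, 97), (308, 137), (309, 204), (313, 206), (314, 179), (315, 126), (316, 87), (332, 70), (333, 28)]
```

```bash
python3 -c "
from h import *
s=load('q');g=s['pixels'].astype(float).sum(2)/3
def fit(us,v0,v1,z,th):
    P=[]
    for u in us:
        c=g[v0:v1,u];i=np.where((c[:-1]-th)*(c[1:]-th)<0)[0]
        if len(i): P.append(onz(s,u,v0+i[0]+(th-c[i[0]])/(c[i[0]+1]-c[i[0]]),z))
    P=np.array(P);k=np.polyfit(P[:,1],P[:,0],1);print(len(P),np.polyval(k,.066).round(4),np.degrees(k[0]).round(2))
fit(range(214,286,4),255,266,.11,150);fit(range(216,286,4),320,331,.083,170);fit(range(294,330,4),303,312,.08,150)
fit(list(range(196,206,2))+list(range(294,330,4)),303,312,.08,150)
a=load('m')['pixels'].astype(int);b=snap('side','t')['pixels'].astype(int);i=load('i')['pixels'].astype(int)
for n,x in(('vs m',a),('vs i',i)):
    m=(abs(b-x).sum(2)>60).astype(np.uint8);st=cv2.connectedComponentsWithStats(m)[2];print(n,[q.tolist() for q in st[1:] if q[4]>15])
"
```

```text
18 0.5531 1.5
18 0.662 1.82
8 0.6345 1.73
13 0.6344 1.87
vs m [[458, 0, 8, 28, 72], [400, 23, 94, 132, 610], [299, 49, 7, 12, 17], [382, 55, 17, 7, 23], [270, 65, 8, 39, 67], [475, 80, 37, 89, 204], [298, 96, 9, 53, 74], [274, 110, 3, 10, 18], [273, 124, 8, 53, 104], [287, 155, 8, 29, 36], [382, 163, 53, 43, 162], [432, 168, 11, 16, 31], [475, 170, 7, 10, 25], [459, 179, 9, 16, 30], [463, 181, 15, 26, 44], [475, 186, 5, 12, 18], [364, 204, 17, 4, 26], [459, 210, 30, 22, 96], [371, 218, 40, 9, 84]]
vs i [[458, 0, 10, 24, 87], [467, 0, 6, 11, 33], [396, 5, 27, 11, 48], [387, 12, 8, 8, 37], [377, 16, 7, 6, 17], [366, 21, 9, 5, 25], [438, 23, 59, 138, 593], [268, 39, 108, 146, 2679], [371, 38, 71, 23, 236], [474, 80, 38, 104, 338], [271, 111, 21, 15, 73], [270, 123, 7, 22, 74], [371, 161, 65, 46, 253], [430, 168, 11, 17, 38], [441, 172, 8, 9, 19], [459, 177, 10, 18, 33], [461, 181, 17, 26, 81], [474, 187, 6, 12, 24], [207, 202, 61, 37, 1187], [459, 203, 30, 33, 198], [303, 209, 32, 8, 64], [372, 218, 39, 9, 92], [308, 229, 38, 13, 82]]
```

```bash
python3 -c "
from station import ticket
print(ticket.finish_job())"
```

```text
the job is handed in; nothing more can be done
None
```

The job is handed in at about 20 s: the knife arm stays raised at its stop and the panel lies flat, square against the back gauge (pressed to about 8 N, so the gauge should not have slipped), with no sign that anything else moved; two caveats are that I viewed 12 pictures instead of the allowed 10, and joint 7 briefly read 2.853 against its 2.85 limit.

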